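# Check the baking tray with the stick thermometer and put it on charge

## Task

The next batch must not go on the baking tray until it has cooled: pick up the white stick thermometer, point its lens down over the rim at the middle of the tray, slanting at least 30 degrees below level and 10 to 20 cm away, and hold it still there for a good second. Then lay it on the narrow sloping spine of its charging cradle, display up and lens end uppermost, with its foot between the cheeks and pushed down against the lip, and let go. Do not drop it or touch the tray with it, and leave the tray, board, mug and spice jars where they stand.

Things in the scene. Friction and masses are not known exactly. Their poses are not given: they have to be found in the camera images.
- thermometer: Loose white stick infrared thermometer with orange side grips: a straight bar 160 long (x), 34 wide (y), 24 thick (z), 0.14 kg, lying flat, display and round orange key up. Origin: middle of its underside. x points to the black round lens end, z out of the display face. Take it across its 34 mm width at the middle.
- lens (a point): Centre of the thermometer's lens face, 80 ahead of and 12 above the thermometer's origin; its x axis is the line of sight (same axes as the thermometer).
- foot (a point): Lower edge middle of the grey foot end with the brass charging pads, 80 behind the thermometer's origin, on the underside.
- tray: Loose dark baking tray, 221 (x) x 341 (y) x 19 high, flat floor 4 thick, rim round it; it lies on a wooden board 21 high. Origin: centre of its underside.
- tray_mid (a point): Middle of the tray's floor, its upper face, 25 above the worktop: the spot to measure.
- board: Wooden chopping board under the tray, 215 x 300 x 21, does not move. Origin: centre of its underside.
- cradle: Black charging cradle, fixed to the worktop: round base of 112 diameter and a leaning stem that carries the saddle. Origin: centre of the base's underside; x is the level direction in which the saddle rises.
- saddle: Sloping top of the cradle. Origin: middle of the slope's foot, where lip face and resting surface meet, 68 behind the cradle's origin, 45 above the worktop. x runs up the slope at 30 degrees, y across, z square out of it. Spine 20 wide from x = 0 to 108; lip 12 high at x = 0; at x = 0 to 40 two cheeks 40 apart, 10 high, flared to 17. Seated, point foot is at this origin and both x axes agree.
- mug: White mug with a small leaf pattern, 92 x 123 x 95 high, bystander. Origin: underside centre.
- spice_jar: Glass spice jar with a yellow cap, 42 across, 96 high, bystander. Origin: underside centre.
- brown_jar: Spice jar with a black-brown cap, 41 across, 105 high, bystander. Origin: underside centre.
Not all that is in view belongs to the job. Of the things like the thermometer, leave any that is green; of the rest the larger one is meant.

How it is judged:
By the outcome, as a careful person would: the job done as asked, in the order asked, and still so for the second after the job is handed in, with the robot touching nothing.
It also fails if it takes over 45 s, if anything falls off the work surface, if the arm or the gripper's body presses on something with over 40 N, if the wrist force passes 120 N, or if a joint passes its speed limit or range.

## Robot

A 7-joint arm with a two-finger parallel gripper is mounted at the origin on a cart in front of the work surface, level with it; the furniture and walls round the work are solid. World frame = base frame: x ahead of the robot, y to its left, z up, the work surface at z = 0. Lengths are in m, angles in rad, forces in N, time in s.
With the tool pointing down it reaches from about 0.425 to 0.875 m from the base axis. Payload 4.7 kg.
Tool frame: the origin (TCP) lies between the finger pads; the fingertips stand 19 mm ahead of it and the grasp point (between the pads) is the TCP (ctrl.tip_extent is the distance from the TCP to the fingertips, in m); z points along the fingers, y is the line along which they close (so a half turn about z gives the same grasp; the last joint's range is limited). The gripper opens to 87 mm and grips with 3 to 60 N. Pads are 19 mm wide; open, the fingers measure 117 mm over their backs; the gripper's body (75 mm by 190 mm) begins 51 mm behind the grasp point.
Start: joints at [-1.32, 0.321, -0.07, 1.45, 0.023, 1.371, -0.057], TCP at [0.153, 0.632, 0.242] pointing down, gripper open.
Joint ranges: [-2.86, 2.86], [-0.3, 2.09], [-1.38, 1.24], [0.06, 2.45], [-1.56, 4.7], [0.09, 2.05], [-2.69, 2.69]. Speed limits (rad/s): [2.57, 2.57, 3.14, 3.14, 3.14, 3.14, 3.14].

## Interface

Orientations are given as a rotation vector (axis times angle).
In Python, from bench import ctrl gives the robot as it stands.
- The arm moves only by the shell command python3 -m crank 'ROWS' [OPENING] [FORCE]. ROWS is JSON, a list of rows, each an object of numbers: "tx", "ty", "tz": the shift along the tool's x, y, z in mm; "turn": the turn about the tool's z in units of 5 degrees (1.0 is 5 degrees). In form: [{"tx": .., "ty": .., "tz": .., "turn": ..}, ...]. A call has 1 to 5 rows; each row is the pose to reach, as a shift and turn from the pose commanded when the call began, along the tool's axes at that moment; what a row does not reach only later rows make up. A row lasts 1/8 s, in which the tool goes at most 62.5 mm and 10.7 degrees, less where a joint would pass 70% of its speed; a pose out of reach is approached as far as the arm can. A call with a gripper value outside its range is refused whole. OPENING is the finger opening in mm, from 0 to 87, set as the call begins (- or left out, the last holds). The fingers move at their own pace and stop on an object; FORCE is the grip in N (left out, the last holds). Time passes only in rows, so rows that repeat a pose let the fingers close. It gives the time, the measured TCP pose, the force, the opening and the grip force at its end, in the units of the state.
- ctrl.get_state(): the state, without advancing time (a new reading comes with each control period).
- ctrl.get_image(name): name is "side" or "top"; returns (picture, depth): 400x640x3 uint8, red, green, blue; 400x640 float32, m along the optical axis (not along the pixel's ray), 0 where there is no reading.
- ctrl.camera_model(name): a dict with "intrinsics" (3x3 intrinsics, pixels), "origin" and "orientation" of the camera in the world. Camera axes: x right, y down, z forward; pixel columns grow to the right and rows downward; lengths in m; the calibration is good to about 2 mm. A picture is of the moment at which its call begins. camera_model takes no time and is no camera call.
- ctrl.close_job(): hands the job in; it is judged then, once.
Trained networks look in the newest picture that a camera, given by its name, has taken for a name from the list of things; names that differ only in an ending like _2 or _b are one class to them, and where a whole thing is asked for, a point or a joint stands for the part that bears it (a point fixed in the world has none). Each returns a list of dicts, best first, with "confidence" (0 to 1); they miss things now and then, are a little off and sometimes report something else, mostly with a low value. They report only what shows in the picture. A call takes as long as a camera call. They do not tell look-alikes from the thing itself.
- ctrl.recognise(camera, query): "xyz" ([x, y, z] in m, in world coordinates, good to about 4 mm: the middle of the surface that is visible of it).
- ctrl.mark_of(camera, query): "xyz" ([x, y, z] in m, in world coordinates, good to about 4 mm: a listed point, or the origin of a listed thing).
The state is a dict: "time": time; "joint_positions": joint angles; "qd": joint speeds; "joint_torque": joint torques, N m; "position": TCP position; "tool_rot": TCP orientation; "ft_force": force on the tool from outside, world axes, zero at the start; "torque": the same for the moment, N m; "grip_width": opening from 0.0 (shut) to 1.0 (fully open); "grip_force": force on a finger pad.
Only numpy, scipy, OpenCV 4.12 (cv2) and the standard library are available. Lean on these libraries where they do the work, as an engineer would, in place of code of your own. Each camera call takes 0.05 s, during which the arm holds its last target. There are 200 camera calls.

## Working session

There is one attempt and no reset: what is moved stays moved. The work goes in short steps, Python scripts to look and compute and a shell command to move; the robot and the scene stay as the last step left them, time stands still between calls to the robot, and variables do not carry over. Pictures are saved under pics/ and viewed, at most 10 in all, crops included, and the job is handed in when it is done.

```bash
ls; mkdir -p pics; cat > h.py <<'E'
import numpy as np,cv2
from bench import ctrl
from scipy.spatial.transform import Rotation as R
def pts(cam,d):
    m=ctrl.camera_model(cam);K=np.array(m["intrinsics"]);o=np.array(m["orientation"],float)
    Rm=o if o.shape==(3,3) else (R.from_rotvec(o).as_matrix() if o.size==3 else R.from_quat(o).as_matrix())
    v,u=np.mgrid[:d.shape[0],:d.shape[1]]
    p=np.stack([(u-K[0,2])/K[0,0]*d,(v-K[1,2])/K[1,1]*d,d],-1)
    return p@Rm.T+np.array(m["origin"])
E
python3 - <<'E'
from h import *
for c in ["top","side"]:
    im,d=ctrl.get_image(c);cv2.imwrite(f"pics/{c}0.png",im[:,:,::-1]);np.savez(f"/tmp/{c}0.npz",im=im,p=pts(c,d),d=d)
    print(c,ctrl.camera_model(c))
    for q in ["thermometer","lens","foot","tray_mid","tray","cradle","saddle","mug","spice_jar","brown_jar"]:
        print(q,[(np.round(r["xyz"],3).tolist(),round(r["confidence"],2)) for r in ctrl.mark_of(c,q)])
s=ctrl.get_state();print(s)
E
```

```text
pics
top {'intrinsics': array([[417.23539089,   0.        , 321.2728822 ],
       [  0.        , 417.23539089, 188.41085801],
       [  0.        ,   0.        ,   1.        ]]), 'origin': array([0.37033959, 0.00169687, 1.38871492]), 'orientation': array([-2.17756168,  2.17614968, -0.14575675])}
thermometer [([0.363, 0.164, 0.001], 0.71), ([0.537, 0.129, 0.002], 0.65), ([0.283, 0.355, 0.002], 0.58), ([0.538, -0.146, 0.021], 0.43)]
lens [([0.611, 0.141, 0.013], 0.94), ([0.282, 0.274, 0.011], 0.6), ([0.314, 0.184, 0.006], 0.54)]
foot [([0.284, 0.436, -0.0], 0.87), ([0.455, 0.106, 0.001], 0.79), ([0.418, 0.139, -0.0], 0.67)]
tray_mid [([0.538, -0.149, 0.029], 0.65)]
tray [([0.536, -0.146, 0.019], 0.72), ([0.481, 0.327, 0.002], 0.47)]
cradle [([0.481, 0.328, 0.001], 0.58)]
saddle [([0.415, 0.325, 0.044], 0.67)]
mug [([0.727, 0.138, -0.001], 0.63)]
spice_jar [([0.714, 0.304, 0.002], 0.86)]
brown_jar [([0.457, -0.405, -0.002], 0.75)]
side {'intrinsics': array([[380.99263162,   0.        , 321.36948645],
       [  0.        , 380.99263162, 200.37577851],
       [  0.        ,   0.        , 
[... 745 characters left out ...]
ns': array([-1.31990744,  0.32098387, -0.07008253,  1.45049758,  0.02256266,
        1.37080258, -0.05685246]), 'qd': array([ 9.68315722e-04, -3.06065458e-04,  1.15775384e-03,  2.07971489e-05,
       -1.03215450e-04, -1.29628106e-03,  2.63141158e-04]), 'joint_torque': array([ 1.31653778e-04, -4.91127062e+01, -4.03188989e-01, -3.12763917e+01,
       -6.37147576e-02,  3.40460963e-02,  3.47577156e-05]), 'position': array([0.1525044 , 0.63187491, 0.24159808]), 'tool_rot': array([3.71009623e-01, 3.11958397e+00, 1.44334322e-04]), 'ft_force': array([ 0.20952484,  0.51276859, -0.05701068]), 'torque': array([ 0.01685923, -0.04943431, -0.02967347]), 'grip_force': 0.0, 'grip_width': 1.0011675072733155}
```

View pics/top0.png

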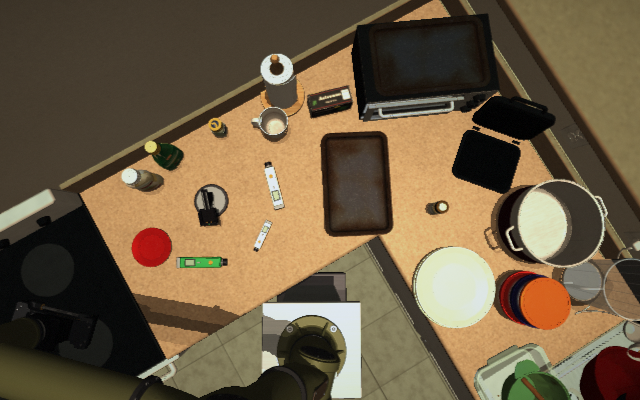

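View pics/side0.png

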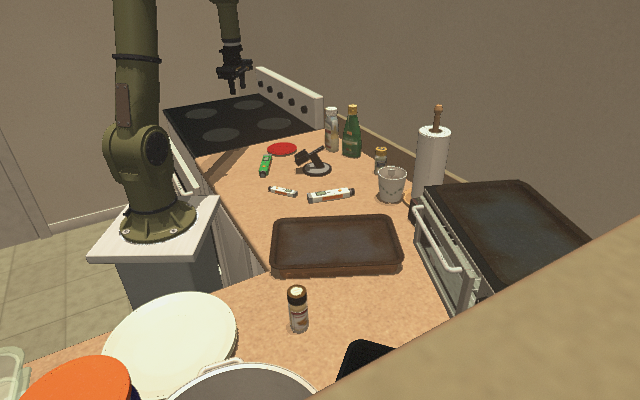

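The top view has the wanted larger white thermometer at about (274,186). The smaller one is at (262,236), the green one at (202,262), the cradle at (210,203) and the tray at (357,183). The side view agrees, and so do the networks' positions and the given sizes. Next I'll refine the thermometer and cradle axes and check the clearances.

```bash
cat >> h.py <<'E'
def go(x,y,z,closeyaw,quiet=False):
    """rows values to bring TCP to x,y,z with tool y at closeyaw deg (mod 180)"""
    s=ctrl.get_state();Rm=R.from_rotvec(s["tool_rot"]).as_matrix()
    sh=Rm.T@(np.array([x,y,z])-s["position"])*1000
    cy=np.degrees(np.arctan2(Rm[1,1],Rm[0,1]));d=(closeyaw-cy+90)%180-90
    print("t",s["time"],"pos",np.round(s["position"],4),"cy",round(cy,2),"-> tx,ty,tz",np.round(sh,1),"turn",round(-d/5,2),"q7",round(s["joint_positions"][6],2),"grip",s["grip_width"]*87,s["grip_force"])
def dirvec(yaw): return np.array([np.cos(np.radians(yaw)),np.sin(np.radians(yaw))])
def rect(p,m):
    q=(p[m][:,:2]*1000).astype(np.float32);(c,wh,a)=cv2.minAreaRect(q);return np.round(c,1),np.round(wh,1),round(a,1),m.sum(),np.round(np.percentile(p[m][:,2],[5,50,95]),4)
E
python3 - <<'E'
from h import *
for c in ["top","side"]:
    f=np.load(f"/tmp/{c}0.npz");p=f["p"];x,y,z=p[...,0],p[...,1],p[...,2]
    m=(abs(x-.535)<.1)&(abs(y-.128)<.06)&(z>.012)&(z<.04); print(c,"therm",rect(p,m))
    b=(abs(x-.48)<.1)&(abs(y-.327)<.075)
    m=b&(z>.035)&(z<.14);print("saddle",rect(p,m))
    m=b&(z>.058)&(z<.12);print("spine",rect(p,m))
    mm=m; i=np.argmax(np.where(mm,z,0));print("top pt",np.round(p.reshape(-1,3)[i],3))
    for lo,hi in[(.04,.055),(.055,.07),(.07,.08),(.08,.09),(.09,.105)]:
        m=b&(z>lo)&(z<hi);print(lo,hi,m.sum(),np.round(p[m].mean(0),4) if m.any() else "",np.round(p[m].min(0),3) if m.any() else "",np.round(p[m].max(0),3) if m.any() else "")
    m=(x>.4)&(x<.85)&(y>.36)&(y<.75)&(z>.03)&(z<.4)
    n,l,st,ce=cv2.connectedComponentsWithStats(m.astype(np.uint8))
    for k in range(1,n):
        if st[k,4]>25: q=p[l==k];print("obst",st[k,4],np.round(q.min(0),3),np.round(q.max(0),3))
t=.5*(np.array([.536,.130])+0); go(.535,.128,.12,13.2+90)
E
```

```text
top therm (array([531.3, 126.4]), array([158.9,  35. ]), 15.4, np.int64(487), array([0.0173, 0.0233, 0.0282]))
saddle (array([454.2, 330.7]), array([111.9,  56.1]), 6.3, np.int64(475), array([0.0443, 0.0609, 0.0932]))
spine (array([454.4, 331.5]), array([110.9,  55.6]), 8.1, np.int64(274), array([0.059 , 0.0705, 0.095 ]))
top pt [0.506 0.328 0.101]
0.04 0.055 156 [0.4233 0.3265 0.0497] [0.399 0.3   0.041] [0.496 0.353 0.055]
0.055 0.07 171 [0.4363 0.3285 0.0619] [0.396 0.299 0.055] [0.484 0.354 0.07 ]
0.07 0.08 62 [0.4545 0.3286 0.075 ] [0.424 0.301 0.07 ] [0.48  0.355 0.08 ]
0.08 0.09 34 [0.4818 0.3317 0.0843] [0.436 0.322 0.08 ] [0.51 0.35 0.09]
0.09 0.105 45 [0.4983 0.3326 0.094 ] [0.485 0.323 0.09 ] [0.51  0.343 0.101]
obst 10868 [0.515 0.36  0.03 ] [0.765 0.75  0.4  ]
obst 657 [0.51 0.49 0.03] [0.566 0.56  0.181]
side therm (array([533.6, 124. ]), array([160.1,  39.7]), 14.3, np.int64(350), array([0.0137, 0.0222, 0.025 ]))
saddle (array([455.4, 327.7]), array([112.3,  59.4]), 4.4, np.int64(311), array([0.0396, 0.0597, 0.0891]))
spine (array([460.5, 325.6]), array([ 59.8, 102.7]), 89.6, np.int64(172), array([0.0587, 0.0682, 0.092 ]))
top pt [0.508 0.327 0.099]
0.04 0.055 87 [0.4401 0.3202 0.0489] [0.402 0.297 0.041] [0.496 0.352 0.055]
0.055 0.07 137 [0.4423 0.3239 0.0621] [0.399 0.295 0.055] [0.489 0.355 0.07 ]
0.07 0.08 33 [0.4627 0.3281 0.0745] [0.429 0.3   0.07 ] [0.489 0.356 0.08 ]
0.08 0.09 20 [0.4902 0.326  0.0851] [0.471 0.317 0.08 ] [0.508 0.342 0.089]
0.09 0.105 15 [0.502  0.3279 0.0935] [0.493 0.32  0.09 ] [0.512 0.338 0.099]
obst 6636 [0.515 0.36  0.03 ] [0.768 0.75  0.4  ]
t 1.1 pos [0.1525 0.6319 0.2416] cy 76.44 -> tx,ty,tz [-490.  -400.1  121.6] turn -5.35 q7 -0.06 grip 87.10157313277844 0.0
```

```bash
python3 -m crank '[{"tx":-49,"ty":-40,"tz":0,"turn":-2},{"tx":-98,"ty":-80,"tz":0,"turn":-4},{"tx":-147,"ty":-120,"tz":0,"turn":-5.3},{"tx":-196,"ty":-160,"tz":0,"turn":-5.4},{"tx":-245,"ty":-200,"tz":0,"turn":-5.4}]' 70 15
python3 - <<'E'
from h import *
go(.533,.127,.10,104.3)
p=np.load("/tmp/top0.npz")["p"];q=p[130:185,135:190];
for z0 in(.03,.08,.13,.18):
    m=(q[...,2]>z0)&(q[...,2]<z0+.05)&(q[...,1]<.55)&(q[...,0]<.64);print(z0,m.sum(),[np.round(f(q[m],0),3) for f in(np.min,np.max)] if m.any() else "")
E
```

```text
time: 1.72
position: [0.3426, 0.3812, 0.2419]
tool_rot: [-0.367, 3.119, 0.001]
ft_force: [1.4, 0.3, -0.1]
grip_width: 0.804
grip_force: 0.0
t 1.725 pos [0.3426 0.3812 0.2419] cy 103.43 -> tx,ty,tz [-126.  -291.6  141.8] turn -0.17 q7 0.92 grip 69.9108580810966 0.0
0.03 260 [array([0.527, 0.427, 0.031]), array([0.639, 0.549, 0.08 ])]
0.08 291 [array([0.521, 0.43 , 0.08 ]), array([0.64, 0.55, 0.13])]
0.13 291 [array([0.517, 0.438, 0.13 ]), array([0.64 , 0.526, 0.179])]
0.18 166 [array([0.601, 0.44 , 0.181]), array([0.636, 0.476, 0.213])]
```

```bash
python3 -m crank '[{"tx":-24,"ty":-55,"tz":0,"turn":0},{"tx":-48,"ty":-110,"tz":0,"turn":-0.2},{"tx":-72,"ty":-165,"tz":20,"turn":-0.2},{"tx":-96,"ty":-220,"tz":40,"turn":-0.2},{"tx":-118,"ty":-272,"tz":60,"turn":-0.2}]'
python3 -m crank '[{"tx":-8,"ty":-20,"tz":20},{"tx":-8,"ty":-20,"tz":50},{"tx":-8,"ty":-20,"tz":80},{"tx":-8,"ty":-20,"tz":80}]'
python3 - <<'E'
from h import *
im,d=ctrl.get_image("side");cv2.imwrite("pics/s1.png",cv2.resize(im[130:260,220:420][:,:,::-1],None,fx=3,fy=3))
go(.533,.127,.022,104.3)
E
```

```text
time: 2.35
position: [0.5206, 0.1443, 0.1816]
tool_rot: [-0.395, 3.115, 0.001]
ft_force: [0.3, 1.1, -0.9]
grip_width: 0.808
grip_force: 0.0
t 2.4 pos [0.5235 0.1347 0.1789] cy 103.87 -> tx,ty,tz [ -7.4  -8.7 156.9] turn -0.09 q7 1.55 grip 69.8514129705993 0.0$[0]: bad value
```

View pics/s1.png

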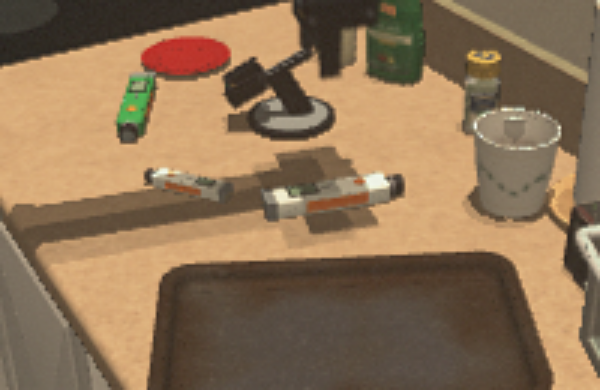

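The crop shows the gripper over the middle of the thermometer (330,195 in the crop). The cradle is at (290,90) and its spine rises to the right. The second call was refused because a row must carry all four keys.

```bash
python3 -m crank '[{"tx":-7,"ty":-8,"tz":50,"turn":-0.1},{"tx":-7,"ty":-9,"tz":100,"turn":-0.1},{"tx":-7,"ty":-9,"tz":135,"turn":-0.1},{"tx":-7,"ty":-9,"tz":156,"turn":-0.1},{"tx":-7,"ty":-9,"tz":156,"turn":-0.1}]'
python3 -c "
from h import *
go(.533,.127,.022,104.3);print(ctrl.get_state()['ft_force'])"
```

```text
time: 3.02
position: [0.5269, 0.1386, 0.0241]
tool_rot: [0.408, -3.111, 0.001]
ft_force: [-0.2, -0.2, -0.6]
grip_width: 0.803
grip_force: 0.0
t 3.025 pos [0.5269 0.1386 0.0241] cy 104.94 -> tx,ty,tz [ -2.9 -12.8   2.1] turn 0.13 q7 1.64 grip 69.819578337412 0.0
[-0.18164276 -0.1826076  -0.59107537]
```

```bash
python3 -m crank '[{"tx":-3,"ty":-13,"tz":1,"turn":0},{"tx":-3,"ty":-13,"tz":1,"turn":0}]'
python3 -c "
from h import *
go(.533,.127,.022,104.3);print(ctrl.get_state()['ft_force'])"
```

```text
time: 3.28
position: [0.5365, 0.1256, 0.026]
tool_rot: [-0.404, 3.113, -0.0]
ft_force: [0.2, -0.3, 0.2]
grip_width: 0.804
grip_force: 0.0
t 3.275 pos [0.5365 0.1256 0.026 ] cy 104.79 -> tx,ty,tz [3.  2.3 4. ] turn 0.1 q7 1.66 grip 69.93763743644999 0.0
[ 0.17801597 -0.29941777  0.24557977]
```

```bash
python3 -m crank '[{"tx":0,"ty":0,"tz":0,"turn":0},{"tx":0,"ty":0,"tz":0,"turn":0}]'
python3 -c "
from h import *
go(.533,.127,.022,104.3)"
python3 -m crank '[{"tx":2,"ty":0,"tz":3,"turn":0},{"tx":2,"ty":0,"tz":3,"turn":0},{"tx":2,"ty":0,"tz":3,"turn":0}]'
python3 -c "
from h import *
go(.533,.127,.022,104.3)"
```

```text
time: 3.52
position: [0.5349, 0.1274, 0.025]
tool_rot: [-0.408, 3.114, 0.001]
ft_force: [0.2, -0.7, -0.2]
grip_width: 0.805
grip_force: 0.0
t 3.525 pos [0.5349 0.1274 0.025 ] cy 104.94 -> tx,ty,tz [1.9 0.1 3. ] turn 0.13 q7 1.66 grip 70.02165865369851 0.0
time: 3.9
position: [0.5327, 0.1266, 0.0215]
tool_rot: [0.408, -3.115, -0.0]
ft_force: [-0.2, -0.5, 0.0]
grip_width: 0.806
grip_force: 0.0
t 3.9 pos [0.5327 0.1266 0.0215] cy 104.94 -> tx,ty,tz [-0.4  0.3 -0.5] turn 0.13 q7 1.66 grip 70.13286004876129 0.0
```

```bash
python3 -m crank '[{"tx":0,"ty":0,"tz":0,"turn":0},{"tx":0,"ty":0,"tz":0,"turn":0},{"tx":0,"ty":0,"tz":0,"turn":0},{"tx":0,"ty":0,"tz":0,"turn":0},{"tx":0,"ty":0,"tz":0,"turn":0}]' 20 12
python3 -m crank '[{"tx":0,"ty":0,"tz":-30,"turn":0},{"tx":0,"ty":0,"tz":-70,"turn":0},{"tx":0,"ty":0,"tz":-110,"turn":0},{"tx":0,"ty":0,"tz":-140,"turn":0},{"tx":0,"ty":0,"tz":-140,"turn":0}]'
cat >> h.py <<'E'
def therm(ft,cam="side",r=.13):
    "held thermometer: cloud of white/orange points near TCP, axis by PCA"
    im,d=ctrl.get_image(cam);p=pts(cam,d);s=ctrl.get_state();c=s["position"]
    return im,p,c
E
python3 - <<'E'
from h import *
im,d=ctrl.get_image("side");ctrl.get_image("top")
for c in("side","top"):
  for q in("lens","foot"):print(c,q,[(np.round(r["xyz"],3).tolist(),round(r["confidence"],2)) for r in ctrl.mark_of(c,q)])
# contact 55mm: lens yaw -40
go(.506+.055*np.cos(np.radians(-40)),.328+.055*np.sin(np.radians(-40)),.16,50)
E
```

```text
time: 4.53
position: [0.5328, 0.1266, 0.0216]
tool_rot: [-0.408, 3.115, 0.0]
ft_force: [0.7, -0.3, 1.0]
grip_width: 0.39
grip_force: 12.0
time: 5.15
position: [0.5343, 0.127, 0.1639]
tool_rot: [-0.408, 3.11, 0.002]
ft_force: [0.4, -0.0, -2.0]
grip_width: 0.387
grip_force: 12.0
side lens [([0.282, 0.275, 0.009], 0.76), ([0.612, 0.144, 0.148], 0.71), ([0.315, 0.184, 0.01], 0.55)]
side foot [([0.46, 0.108, 0.148], 0.65), ([0.28, 0.432, -0.001], 0.64), ([0.414, 0.138, -0.004], 0.5)]
top lens [([0.283, 0.274, 0.011], 0.68)]
top foot [([0.28, 0.435, -0.001], 0.62)]
t 5.45 pos [0.5318 0.1263 0.1599] cy 104.93 -> tx,ty,tz [-58.6 156.5  -0.3] turn 10.99 q7 1.6 grip 34.128725158856156 11.98750001960434
```

```bash
python3 -m crank '[{"tx":-12,"ty":31,"tz":0,"turn":2},{"tx":-24,"ty":62,"tz":0,"turn":4},{"tx":-35,"ty":93,"tz":0,"turn":6},{"tx":-47,"ty":125,"tz":0,"turn":8},{"tx":-58,"ty":156,"tz":0,"turn":10}]'
python3 -m crank '[{"tx":0,"ty":0,"tz":0,"turn":1},{"tx":0,"ty":0,"tz":0,"turn":1},{"tx":0,"ty":0,"tz":0,"turn":1}]'
python3 - <<'E'
from h import *
for c in("side","top"):
  im,d=ctrl.get_image(c);np.savez(f"/tmp/{c}2.npz",im=im,p=pts(c,d))
  b=im[150:250,150:290] if c=="top" else im[90:240,240:420]
  cv2.imwrite(f"pics/{c}2.png",cv2.resize(b[:,:,::-1],None,fx=3.3,fy=3.3))
go(.506+.055*np.cos(np.radians(-40)),.328+.055*np.sin(np.radians(-40)),.12,50)
E
```

```text
time: 6.08
position: [0.5482, 0.2931, 0.1603]
tool_rot: [-0.955, -2.992, 0.002]
ft_force: [0.4, 0.4, -1.2]
grip_width: 0.393
grip_force: 12.0
time: 6.45
position: [0.5486, 0.2914, 0.161]
tool_rot: [-1.075, -2.951, 0.002]
ft_force: [-0.2, 1.0, -0.3]
grip_width: 0.388
grip_force: 12.0
t 6.55 pos [0.5487 0.2915 0.1614] cy 49.92 -> tx,ty,tz [ 1.2  0.5 41.4] turn -0.02 q7 0.44 grip 33.848462185640734 11.987511593615636
```

View pics/side2.png

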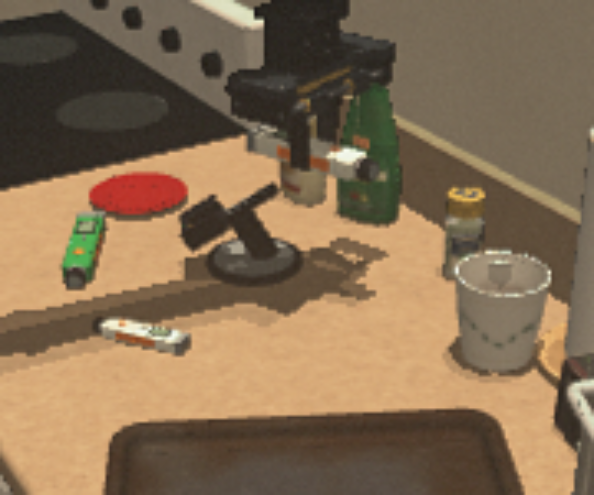

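The crop shows the thermometer held level, lens end at (370,165) to the lower right. Its foot end is above the cradle's spine tip (275,188).

```bash
python3 -m crank '[{"tx":1,"ty":0,"tz":20,"turn":0},{"tx":1,"ty":0,"tz":40,"turn":0},{"tx":1,"ty":0,"tz":48,"turn":0},{"tx":1,"ty":0,"tz":52,"turn":0},{"tx":1,"ty":0,"tz":52,"turn":0}]' 20 10
python3 - <<'E'
from h import *
ctrl.get_image("side")
for q in("lens","foot"):print(q,[(np.round(r["xyz"],3).tolist(),round(r["confidence"],2)) for r in ctrl.mark_of("side",q)])
s=ctrl.get_state();print(s["position"],s["ft_force"],s["torque"])
E
```

```text
time: 7.18
position: [0.5478, 0.2929, 0.1093]
tool_rot: [-1.076, -2.951, 0.0]
ft_force: [-0.2, 0.8, -2.1]
grip_width: 0.391
grip_force: 10.0
lens [([0.606, 0.238, 0.08], 0.85), ([0.283, 0.273, 0.012], 0.73), ([0.318, 0.185, 0.008], 0.71)]
foot [([0.413, 0.138, -0.006], 0.73), ([0.282, 0.434, 0.0], 0.72), ([0.485, 0.348, 0.106], 0.64)]
[0.5480203  0.29334251 0.10994257] [-0.24457867  0.17972324 -1.35392979] [-0.02671854 -0.03679165 -0.01338622]
```

```bash
python3 -m crank '[{"tx":0,"ty":0,"tz":8,"turn":0},{"tx":0,"ty":0,"tz":16,"turn":0},{"tx":0,"ty":0,"tz":24,"turn":0},{"tx":0,"ty":0,"tz":30,"turn":0},{"tx":0,"ty":0,"tz":30,"turn":0}]'
cat >> h.py <<'E'
def fit(cam="side"):
    "fit held bar axis: orange+white+points within box around TCP, PCA of body points excluding dark"
    im,d=ctrl.get_image(cam);p=pts(cam,d);c=ctrl.get_state()["position"]
    hsv=cv2.cvtColor(im,cv2.COLOR_RGB2HSV);bright=hsv[...,2]>95
    m=(np.linalg.norm(p-c,axis=-1)<.11)&bright
    n,l,st,ce=cv2.connectedComponentsWithStats(m.astype(np.uint8))
    print(cam,"blobs",[(int(st[k,4]),np.round(p[l==k].mean(0),3).tolist()) for k in range(1,n) if st[k,4]>8])
    for q in("lens","foot"):print(q,[(np.round(r["xyz"],3).tolist(),round(r["confidence"],2)) for r in ctrl.mark_of(cam,q)][:3])
    return im,p,m
E
python3 - <<'E'
from h import *
fit();fit()
s=ctrl.get_state();print(s["position"],s["ft_force"],s["torque"])
E
```

```text
time: 7.95
position: [0.5476, 0.2922, 0.0786]
tool_rot: [-1.077, -2.951, 0.002]
ft_force: [0.7, -0.2, -1.1]
grip_width: 0.389
grip_force: 10.0
side blobs [(18, [0.558, 0.267, 0.157]), (9, [0.539, 0.233, 0.146]), (427, [0.566, 0.271, 0.024]), (16, [0.518, 0.347, 0.01]), (25, [0.491, 0.266, -0.001])]
lens [([0.285, 0.272, 0.015], 0.55), ([0.456, -0.404, -0.001], 0.51), ([0.317, 0.182, 0.009], 0.45)]
foot [([0.411, 0.138, -0.005], 0.69), ([0.278, 0.434, -0.001], 0.54), ([0.732, 0.134, -0.002], 0.29)]
side blobs [(11, [0.549, 0.255, 0.159]), (9, [0.536, 0.232, 0.146]), (232, [0.562, 0.281, 0.045]), (14, [0.518, 0.349, 0.01]), (167, [0.576, 0.256, -0.0]), (31, [0.496, 0.26, -0.001])]
lens [([0.595, 0.252, 0.016], 0.72), ([0.318, 0.182, 0.009], 0.68), ([0.284, 0.274, 0.012], 0.57)]
foot [([0.276, 0.431, -0.002], 0.78), ([0.412, 0.14, -0.005], 0.58)]
[0.54773244 0.2929805  0.0795785 ] [-0.29557388  0.58809398 -0.28792974] [-0.01023895  0.0502544  -0.00240946]
```

```bash
python3 -m crank '[{"tx":0,"ty":0,"tz":-30,"turn":0},{"tx":0,"ty":0,"tz":-70,"turn":0},{"tx":0,"ty":0,"tz":-105,"turn":0},{"tx":0,"ty":0,"tz":-105,"turn":0}]'
python3 - <<'E'
from h import *
fit()
go(.538,.027,.1815,0)
E
```

```text
time: 8.75
position: [0.5498, 0.2938, 0.1882]
tool_rot: [1.075, 2.948, 0.009]
ft_force: [0.1, -1.0, -1.7]
grip_width: 0.388
grip_force: 10.0
side blobs [(19, [0.559, 0.267, 0.267]), (15, [0.519, 0.292, 0.2]), (197, [0.568, 0.272, 0.165])]
lens [([0.314, 0.183, 0.008], 0.75), ([0.537, -0.152, 0.025], 0.57), ([0.283, 0.271, 0.015], 0.56)]
foot [([0.412, 0.138, -0.004], 0.78)]
t 8.9 pos [0.547  0.2926 0.1833] cy 49.95 -> tx,ty,tz [-164.  -209.1    2. ] turn 9.99 q7 0.43 grip 33.97013542869039 9.999435498320963
```

```bash
python3 -m crank '[{"tx":-30,"ty":-40,"tz":0,"turn":2},{"tx":-62,"ty":-80,"tz":0,"turn":4},{"tx":-95,"ty":-120,"tz":0,"turn":6},{"tx":-125,"ty":-160,"tz":0,"turn":8},{"tx":-150,"ty":-190,"tz":0,"turn":10}]'
python3 -m crank '[{"tx":0,"ty":0,"tz":0,"turn":0},{"tx":0,"ty":0,"tz":0,"turn":0},{"tx":0,"ty":0,"tz":0,"turn":0}]'
python3 - <<'E'
from h import *
im,p,m=fit();cv2.imwrite("pics/s3.png",cv2.resize(im[60:290,220:440][:,:,::-1],None,fx=2.6,fy=2.6));np.savez("/tmp/side3.npz",im=im,p=p)
im,p,m=fit("top");np.savez("/tmp/top3.npz",im=im,p=p)
go(.538,.027,.1815,0)
E
```

```text
time: 9.52
position: [0.5389, 0.0484, 0.1829]
tool_rot: [-2.23, -2.211, 0.004]
ft_force: [-0.0, 0.3, -0.8]
grip_width: 0.389
grip_force: 10.0
time: 9.9
position: [0.54, 0.0525, 0.1838]
tool_rot: [-2.219, -2.223, 0.001]
ft_force: [-0.5, 0.0, -0.7]
grip_width: 0.388
grip_force: 10.0
side blobs [(9, [0.578, 0.073, 0.265]), (133, [0.532, 0.047, 0.251]), (372, [0.541, 0.033, 0.171])]
lens [([0.284, 0.275, 0.012], 0.73), ([0.541, -0.01, 0.121], 0.6), ([0.316, 0.186, 0.008], 0.5)]
foot [([0.537, 0.123, 0.222], 0.78), ([0.279, 0.43, -0.002], 0.56), ([0.41, 0.137, -0.003], 0.46)]
top blobs [(30, [0.54, 0.005, 0.148])]
lens [([0.281, 0.269, 0.013], 0.65), ([0.54, -0.01, 0.124], 0.64), ([0.317, 0.18, 0.006], 0.54)]
foot [([0.418, 0.137, 0.002], 0.71), ([0.281, 0.436, -0.0], 0.68)]
t 10.2 pos [0.5404 0.0513 0.1845] cy -0.02 -> tx,ty,tz [-24.4  -2.4   3. ] turn -0.0 q7 -0.07 grip 33.813867690412856 9.999404789996333
```

View pics/s3.png

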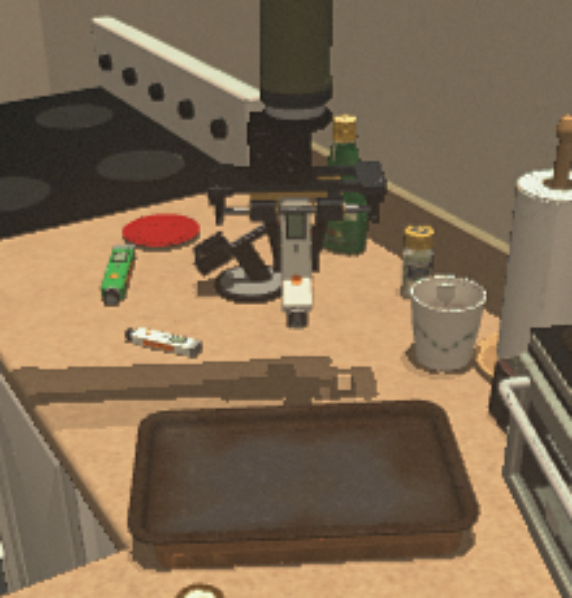

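The crop shows the bar slanting lens-down (lens at (296,318) in the crop) towards the tray, display side facing the camera. Next I'll measure the slant from the display face.

```bash
python3 - <<'E'
from h import *
for c in("side","top"):
    p=np.load(f"/tmp/{c}3.npz")["p"];x,y,z=p[...,0],p[...,1],p[...,2]
    m=(abs(x-.54)<.012)&(y>-.02)&(y<.14)&(z>.1)&(z<.26)&(abs(z-.1845-.7*(y-.0513))<.04);q=p[m]
    a=np.polyfit(q[:,1],q[:,2],1)
    for _ in range(4):
        r=q[:,2]-np.polyval(a,q[:,1]);q2=q[abs(r)<.006];a=np.polyfit(q2[:,1],q2[:,2],1)
    print(c,len(q),len(q2),np.degrees(np.arctan(a[0])),"z at y=.0513",np.polyval(a,.0513),q2[:,1].min(),q2[:,1].max())
    # x centre line
    m=(abs(x-.54)<.03)&(abs(z-np.polyval(a,y))<.006)&(y>-.015)&(y<.12)
    q=p[m]
    for lo in np.arange(-.01,.05,.02):
        k=q[(q[:,1]>lo)&(q[:,1]<lo+.02)]
        if len(k): print(lo,np.round([k[:,0].min(),k[:,0].max(),k[:,0].mean()],4))
E
```

```text
side 385 355 41.9073403263014 z at y=.0513 0.18800168312178406 -0.014498789966208792 0.1010094472434212
-0.01 [0.5242 0.5559 0.5411]
0.01 [0.5244 0.5564 0.5409]
0.03 [0.5161 0.5658 0.5406]
top 49 46 45.94218618655023 z at y=.0513 0.1967697886352686 -0.01040985610607499 0.007739016369992446
-0.01 [0.5255 0.5556 0.5402]
```

```bash
python3 -m crank '[{"tx":-15,"ty":-1,"tz":0,"turn":0},{"tx":-30,"ty":-2,"tz":0,"turn":0},{"tx":-37,"ty":-2,"tz":0,"turn":0},{"tx":-37,"ty":-2,"tz":0,"turn":0},{"tx":-37,"ty":-2,"tz":0,"turn":0}]'
python3 - <<'E'
from h import *
im,p,m=fit();x,y,z=p[...,0],p[...,1],p[...,2]
c=ctrl.get_state()["position"]
m=(abs(x-c[0])<.012)&(abs(y-c[1]-.02)<.08)&(abs(z-c[2]-.9*(y-c[1]))<.03);q=p[m]
a=np.polyfit(q[:,1],q[:,2],1)
for _ in range(4):
    r=q[:,2]-np.polyval(a,q[:,1]);q2=q[abs(r)<.006];a=np.polyfit(q2[:,1],q2[:,2],1)
th=np.arctan(a[0]);ax=np.array([np.cos(th),np.sin(th)])
z0=np.polyval(a,c[1])-.012/np.cos(th);print(c,np.degrees(th),"hits y",c[1]-(z0-.025)/a[0])
E
```

```text
time: 10.82
position: [0.5383, 0.0144, 0.1846]
tool_rot: [-2.222, -2.22, -0.001]
ft_force: [0.5, 0.3, -1.8]
grip_width: 0.391
grip_force: 10.0
side blobs [(10, [0.577, 0.034, 0.265]), (128, [0.531, 0.017, 0.249]), (16, [0.596, -0.018, 0.253]), (376, [0.54, -0.006, 0.171])]
lens [([0.542, -0.048, 0.12], 0.64), ([0.284, 0.271, 0.012], 0.6), ([0.316, 0.184, 0.007], 0.49)]
foot [([0.54, 0.085, 0.223], 0.96), ([0.28, 0.43, -0.003], 0.55), ([0.73, 0.133, 0.0], 0.53)]
[0.53832065 0.01452258 0.18450897] 41.86456748632551 hits y -0.15170081745392747
```

```bash
H='hold'; python3 -m crank '[{"tx":0,"ty":0,"tz":0,"turn":0},{"tx":0,"ty":0,"tz":0,"turn":0},{"tx":0,"ty":0,"tz":0,"turn":0},{"tx":0,"ty":0,"tz":0,"turn":0},{"tx":0,"ty":0,"tz":0,"turn":0}]' >/dev/null
python3 -m crank '[{"tx":0,"ty":0,"tz":0,"turn":0},{"tx":0,"ty":0,"tz":0,"turn":0},{"tx":0,"ty":0,"tz":0,"turn":0},{"tx":0,"ty":0,"tz":0,"turn":0},{"tx":0,"ty":0,"tz":0,"turn":0}]'>/dev/null
python3 -m crank '[{"tx":0,"ty":0,"tz":0,"turn":0},{"tx":0,"ty":0,"tz":0,"turn":0},{"tx":0,"ty":0,"tz":0,"turn":0},{"tx":0,"ty":0,"tz":0,"turn":0}]'
python3 -m crank '[{"tx":25,"ty":0,"tz":0,"turn":-2},{"tx":55,"ty":0,"tz":0,"turn":-4},{"tx":85,"ty":0,"tz":0,"turn":-6},{"tx":112,"ty":0,"tz":0,"turn":-8},{"tx":112,"ty":0,"tz":0,"turn":-10}]'
python3 -m crank '[{"tx":0,"ty":0,"tz":0,"turn":-2},{"tx":0,"ty":0,"tz":0,"turn":-4},{"tx":0,"ty":0,"tz":0,"turn":-6},{"tx":0,"ty":0,"tz":0,"turn":-8},{"tx":0,"ty":0,"tz":0,"turn":-10.5}]'
python3 -m crank '[{"tx":0,"ty":0,"tz":0,"turn":0},{"tx":0,"ty":0,"tz":0,"turn":0}]'
python3 - <<'E'
from h import *
fit()
go(.535,.127,.075,104)
E
```

```text
time: 12.72
position: [0.5383, 0.014, 0.1846]
tool_rot: [-2.223, -2.22, -0.0]
ft_force: [0.4, 0.5, -1.6]
grip_width: 0.391
grip_force: 10.0
time: 13.35
position: [0.538, 0.1293, 0.1843]
tool_rot: [-1.061, -2.956, -0.001]
ft_force: [0.1, 0.1, -1.2]
grip_width: 0.391
grip_force: 10.0
time: 13.98
position: [0.5385, 0.1259, 0.1845]
tool_rot: [0.302, -3.127, -0.0]
ft_force: [-0.0, -0.1, -1.1]
grip_width: 0.393
grip_force: 10.0
time: 14.22
position: [0.5385, 0.1259, 0.1845]
tool_rot: [-0.287, 3.128, 0.0]
ft_force: [0.1, -0.1, -1.7]
grip_width: 0.387
grip_force: 10.0
side blobs [(142, [0.509, 0.105, 0.205]), (126, [0.57, 0.118, 0.153])]
lens [([0.599, 0.134, 0.121], 0.84), ([0.314, 0.184, 0.01], 0.57), ([0.283, 0.275, 0.014], 0.56)]
foot [([0.283, 0.433, -0.001], 0.65), ([0.471, 0.113, 0.223], 0.56), ([0.412, 0.137, -0.004], 0.45)]
t 14.375 pos [0.5385 0.126  0.1846] cy 100.59 -> tx,ty,tz [  3.2   1.6 109.6] turn -0.68 q7 1.54 grip 33.87784020878286 9.99943705595797
```

```bash
python3 -m crank '[{"tx":0,"ty":0,"tz":40,"turn":0},{"tx":0,"ty":0,"tz":80,"turn":0},{"tx":0,"ty":0,"tz":105,"turn":0},{"tx":0,"ty":0,"tz":110,"turn":0},{"tx":0,"ty":0,"tz":116,"turn":0}]'
python3 -m crank '[{"tx":0,"ty":0,"tz":7,"turn":0},{"tx":0,"ty":0,"tz":14,"turn":0},{"tx":0,"ty":0,"tz":20,"turn":0},{"tx":0,"ty":0,"tz":25,"turn":0},{"tx":0,"ty":0,"tz":25,"turn":0}]'
python3 - <<'E'
from h import *
im,p,m=fit();cv2.imwrite("pics/s4.png",cv2.resize(im[110:240,240:420][:,:,::-1],None,fx=3,fy=3))
go(.535,.127,.022,104);s=ctrl.get_state();print(s["ft_force"])
E
```

```text
time: 15.0
position: [0.5393, 0.1262, 0.0693]
tool_rot: [-0.291, 3.126, 0.001]
ft_force: [0.7, 1.1, -1.7]
grip_width: 0.384
grip_force: 10.0
time: 15.62
position: [0.5385, 0.1259, 0.043]
tool_rot: [-0.292, 3.128, -0.0]
ft_force: [-0.2, -0.4, -0.6]
grip_width: 0.393
grip_force: 10.0
side blobs [(950, [0.541, 0.099, 0.011]), (16, [0.53, 0.117, -0.0])]
lens [([0.612, 0.135, 0.009], 0.89), ([0.284, 0.27, 0.014], 0.79), ([0.319, 0.187, 0.008], 0.59)]
foot [([0.28, 0.438, -0.0], 0.78), ([0.458, 0.112, 0.048], 0.68), ([0.412, 0.137, -0.003], 0.63)]
t 15.775 pos [0.5387 0.126  0.0435] cy 100.67 -> tx,ty,tz [ 3.4  1.7 21.5] turn -0.67 q7 1.6 grip 33.89037893552503 9.999978503328748
[ 0.29979795 -0.3764641  -1.63080495]
```

View pics/s4.png

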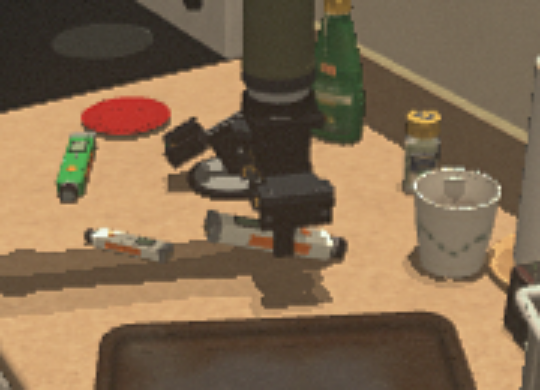

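The bar is levelling with its lens end on the worktop (lens at (340,247) in the crop), as intended.

```bash
python3 -m crank '[{"tx":0,"ty":0,"tz":7,"turn":0},{"tx":0,"ty":0,"tz":14,"turn":0},{"tx":0,"ty":0,"tz":20,"turn":0},{"tx":0,"ty":0,"tz":22,"turn":0},{"tx":0,"ty":0,"tz":22,"turn":0}]'
python3 -c "
from h import *
fit()"
python3 -m crank '[{"tx":0,"ty":0,"tz":-40,"turn":0},{"tx":0,"ty":0,"tz":-90,"turn":0},{"tx":0,"ty":0,"tz":-140,"turn":0},{"tx":0,"ty":0,"tz":-150,"turn":0},{"tx":0,"ty":0,"tz":-150,"turn":0}]'
python3 - <<'E'
from h import *
fit()
t=np.array([.413,.325])+.048*dirvec(4.5);print(t)
go(*t,.165,94.5)
E
```

```text
time: 16.4
position: [0.5386, 0.1259, 0.0213]
tool_rot: [-0.292, 3.128, -0.0]
ft_force: [0.2, 0.2, -1.8]
grip_width: 0.394
grip_force: 10.0
side blobs [(1063, [0.539, 0.099, 0.003]), (11, [0.509, 0.183, -0.001])]
lens [([0.615, 0.139, 0.011], 0.9), ([0.316, 0.183, 0.008], 0.78), ([0.281, 0.273, 0.013], 0.57)]
foot [([0.279, 0.43, -0.004], 0.79), ([0.413, 0.141, -0.005], 0.58)]
time: 17.18
position: [0.5386, 0.126, 0.1718]
tool_rot: [-0.292, 3.127, 0.001]
ft_force: [-0.1, -0.3, -1.7]
grip_width: 0.39
grip_force: 10.0
side blobs [(148, [0.577, 0.12, 0.169]), (174, [0.501, 0.106, 0.167])]
lens [([0.614, 0.138, 0.161], 0.86), ([0.285, 0.27, 0.014], 0.67), ([0.317, 0.183, 0.009], 0.64)]
foot [([0.457, 0.114, 0.156], 0.79), ([0.282, 0.433, -0.0], 0.74), ([0.412, 0.139, -0.002], 0.57)]
[0.46085203 0.32876604]
t 17.325 pos [0.5372 0.1257 0.1696] cy 100.68 -> tx,ty,tz [ 37.4 213.7   4.6] turn 1.24 q7 1.54 grip 33.6153601021679 9.99998070532456
```

```bash
python3 -m crank '[{"tx":9,"ty":50,"tz":0,"turn":0.6},{"tx":18,"ty":100,"tz":0,"turn":1.2},{"tx":27,"ty":150,"tz":0,"turn":1.2},{"tx":36,"ty":195,"tz":0,"turn":1.2},{"tx":38,"ty":214,"tz":0,"turn":1.2}]'
python3 -m crank '[{"tx":0,"ty":0,"tz":0,"turn":0},{"tx":0,"ty":0,"tz":0,"turn":0},{"tx":0,"ty":0,"tz":0,"turn":0}]'
python3 - <<'E'
from h import *
t=np.array([.413,.325])+.048*dirvec(4.5)
ims=[]
for c in("top","side"):
    im,p,m=fit(c);ims.append(cv2.resize((im[150:250,140:270] if c=="top" else im[90:190,240:370])[:,:,::-1],None,fx=3,fy=3))
cv2.imwrite("pics/s5.png",np.hstack(ims))
go(*t,.125,94.5)
E
```

```text
time: 17.95
position: [0.4588, 0.3319, 0.1697]
tool_rot: [0.135, -3.136, 0.002]
ft_force: [0.8, 0.7, -1.2]
grip_width: 0.394
grip_force: 10.0
time: 18.32
position: [0.4626, 0.3271, 0.1715]
tool_rot: [-0.123, 3.139, -0.001]
ft_force: [-0.5, 0.2, -1.3]
grip_width: 0.389
grip_force: 10.0
top blobs [(12, [0.528, 0.328, 0.168]), (56, [0.404, 0.316, 0.174])]
lens [([0.316, 0.179, 0.006], 0.56), ([0.538, 0.329, 0.167], 0.54), ([0.283, 0.271, 0.013], 0.45)]
foot [([0.419, 0.139, 0.002], 0.58), ([0.382, 0.325, 0.15], 0.53)]
side blobs [(116, [0.501, 0.32, 0.167]), (133, [0.424, 0.311, 0.165])]
lens [([0.539, 0.331, 0.16], 0.9), ([0.285, 0.274, 0.016], 0.55), ([0.314, 0.183, 0.009], 0.5)]
foot [([0.382, 0.321, 0.15], 0.86), ([0.281, 0.436, 0.001], 0.63), ([0.409, 0.14, -0.004], 0.58)]
t 18.625 pos [0.4617 0.3289 0.1717] cy 94.64 -> tx,ty,tz [ 0.8 -0.  46.7] turn 0.03 q7 1.03 grip 33.987196215587716 9.999989275820553
```

View pics/s5.png

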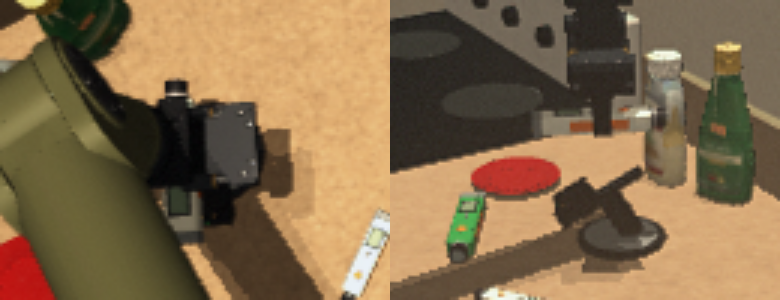

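The top crop is mostly hidden by the gripper. The side crop shows the bar level above the cradle, which is at (610,205), with its foot end towards the lip side.

```bash
python3 -m crank '[{"tx":1,"ty":0,"tz":25,"turn":0},{"tx":1,"ty":0,"tz":48,"turn":0},{"tx":1,"ty":0,"tz":55,"turn":0},{"tx":1,"ty":0,"tz":61,"turn":0},{"tx":1,"ty":0,"tz":67,"turn":0}]'
python3 -m crank '[{"tx":0,"ty":0,"tz":0,"turn":0},{"tx":0,"ty":0,"tz":0,"turn":0}]'
python3 - <<'E'
from h import *
im,p,m=fit();print(ctrl.get_state()["ft_force"])
t=np.array([.413,.325])+.076*dirvec(4.5)
go(*t,.125,94.5)
E
```

```text
time: 19.25
position: [0.4607, 0.3294, 0.1051]
tool_rot: [-0.128, 3.138, 0.001]
ft_force: [-1.9, -1.0, 1.2]
grip_width: 0.391
grip_force: 10.0
time: 19.5
position: [0.4609, 0.3292, 0.1049]
tool_rot: [-0.128, 3.138, 0.001]
ft_force: [-0.2, 0.0, -1.4]
grip_width: 0.389
grip_force: 10.0
side blobs [(100, [0.497, 0.319, 0.112]), (121, [0.423, 0.313, 0.086]), (18, [0.499, 0.307, 0.009])]
lens [([0.534, 0.33, 0.118], 0.78), ([0.284, 0.271, 0.014], 0.77), ([0.314, 0.184, 0.009], 0.53)]
foot [([0.412, 0.142, -0.005], 0.72), ([0.388, 0.326, 0.062], 0.67), ([0.28, 0.431, -0.001], 0.62)]
[ 0.09905235  0.62610507 -1.4233547 ]
t 19.65 pos [0.4607 0.3291 0.1048] cy 94.67 -> tx,ty,tz [-28.1  -0.4 -20.2] turn 0.03 q7 1.05 grip 33.80054747689045 9.999944664887153
```

```bash
python3 -m crank '[{"tx":0,"ty":0,"tz":-20,"turn":0},{"tx":-14,"ty":0,"tz":-24,"turn":0},{"tx":-28,"ty":0,"tz":-22,"turn":0},{"tx":-28,"ty":0,"tz":-14,"turn":0},{"tx":-28,"ty":0,"tz":-9,"turn":0}]'
python3 -m crank '[{"tx":0,"ty":0,"tz":2,"turn":0},{"tx":0,"ty":0,"tz":3,"turn":0},{"tx":0,"ty":0,"tz":3,"turn":0}]'
python3 - <<'E'
from h import *
im,p,m=fit();print(ctrl.get_state()["ft_force"])
t=np.array([.413,.325])+.066*dirvec(4.5)
go(*t,.105,94.5)
cv2.imwrite("pics/s6.png",cv2.resize(im[90:190,240:370][:,:,::-1],None,fx=5,fy=5))
E
```

```text
time: 20.27
position: [0.4879, 0.3306, 0.1121]
tool_rot: [0.127, -3.137, 0.003]
ft_force: [-2.1, -1.9, 4.5]
grip_width: 0.391
grip_force: 10.0
time: 20.65
position: [0.4878, 0.3307, 0.1105]
tool_rot: [0.128, -3.138, 0.002]
ft_force: [-3.2, -4.1, 3.1]
grip_width: 0.389
grip_force: 10.0
side blobs [(83, [0.523, 0.319, 0.12]), (114, [0.452, 0.315, 0.089])]
lens [([0.556, 0.333, 0.134], 0.77), ([0.283, 0.273, 0.012], 0.73), ([0.456, -0.403, 0.003], 0.7)]
foot [([0.278, 0.435, -0.001], 0.77), ([0.419, 0.327, 0.059], 0.67), ([0.41, 0.141, -0.003], 0.55)]
[-2.78572881 -3.89583541  4.08980368]
t 20.8 pos [0.4877 0.3307 0.1105] cy 94.67 -> tx,ty,tz [8.9 0.2 5.5] turn 0.03 q7 1.09 grip 33.9627333672106 10.000396707473556
```

View pics/s6.png

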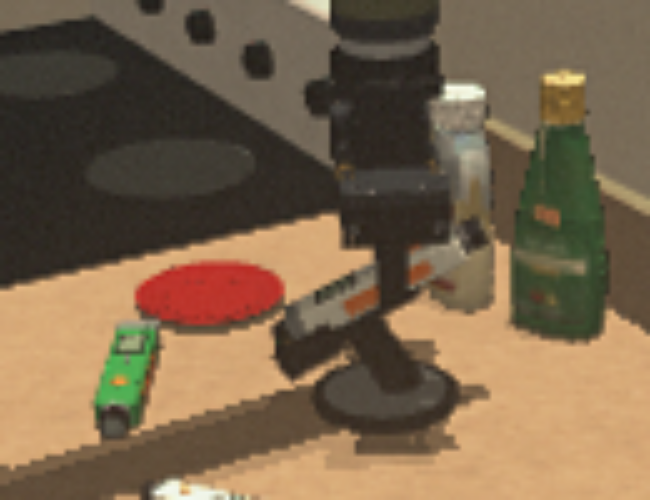

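The crop shows the bar leaning on the spine with its foot just inside the cheeks at (290,345). A sideways force of about -4 N means it is brushing the +y cheek, so I'll ease towards -y while sliding down to the lip.

```bash
python3 -m crank '[{"tx":0,"ty":-1.5,"tz":0,"turn":0},{"tx":0,"ty":-1.5,"tz":0,"turn":0}]'
python3 -m crank '[{"tx":3,"ty":0,"tz":1.7,"turn":0},{"tx":6,"ty":0,"tz":3.5,"turn":0},{"tx":8,"ty":0,"tz":4.6,"turn":0},{"tx":8,"ty":0,"tz":4.6,"turn":0}]'
python3 - <<'E'
from h import *
im,p,m=fit();print(ctrl.get_state()["ft_force"],ctrl.get_state()["torque"])
t=np.array([.413,.325])+.066*dirvec(4.5)
go(*t,.105,94.5)
E
```

```text
time: 21.05
position: [0.4878, 0.3305, 0.1105]
tool_rot: [0.129, -3.138, -0.001]
ft_force: [-4.2, -1.0, 2.0]
grip_width: 0.389
grip_force: 10.0
time: 21.55
position: [0.4803, 0.3296, 0.1059]
tool_rot: [-0.129, 3.139, 0.001]
ft_force: [0.5, 0.6, 2.9]
grip_width: 0.391
grip_force: 10.0
side blobs [(73, [0.515, 0.314, 0.118]), (98, [0.446, 0.314, 0.084])]
lens [([0.548, 0.329, 0.132], 0.76), ([0.286, 0.271, 0.014], 0.72), ([0.318, 0.186, 0.009], 0.57)]
foot [([0.411, 0.138, -0.001], 0.76), ([0.28, 0.433, 0.0], 0.69), ([0.414, 0.325, 0.052], 0.63)]
[0.22550582 1.4441533  2.97444851] [0.20653372 0.04103597 0.01114232]
t 21.7 pos [0.4803 0.3295 0.1059] cy 94.69 -> tx,ty,tz [1.4 0.8 0.9] turn 0.04 q7 1.08 grip 34.22654319449592 10.000102202757262
```

```bash
python3 -m crank '[{"tx":1.5,"ty":0.5,"tz":0.9,"turn":0},{"tx":2.6,"ty":0.5,"tz":1.5,"turn":0},{"tx":2.6,"ty":0.5,"tz":1.5,"turn":0}]'
python3 -m crank '[{"tx":1,"ty":0,"tz":0.6,"turn":0},{"tx":1.7,"ty":0,"tz":1,"turn":0},{"tx":1.7,"ty":0,"tz":1,"turn":0}]'
python3 - <<'E'
from h import *
im,p,m=fit();print(ctrl.get_state()["ft_force"],ctrl.get_state()["torque"])
t=np.array([.413,.325])+.066*dirvec(4.5)
go(*t,.105,94.5)
E
```

```text
time: 22.08
position: [0.4798, 0.3295, 0.1055]
tool_rot: [-0.127, 3.135, 0.002]
ft_force: [3.1, -0.6, 5.0]
grip_width: 0.39
grip_force: 10.0
time: 22.45
position: [0.4797, 0.3295, 0.1055]
tool_rot: [-0.126, 3.132, 0.003]
ft_force: [5.7, 0.3, 7.5]
grip_width: 0.392
grip_force: 10.0
side blobs [(78, [0.514, 0.314, 0.118]), (96, [0.446, 0.314, 0.084])]
lens [([0.535, -0.154, 0.028], 0.63), ([0.284, 0.273, 0.016], 0.6), ([0.548, 0.332, 0.129], 0.55)]
foot [([0.28, 0.432, -0.003], 0.59), ([0.413, 0.326, 0.052], 0.48)]
[ 5.32248489 -0.25485599  7.07349567] [-0.08019507 -1.17086254  0.09317759]
t 22.6 pos [0.4797 0.3295 0.1055] cy 94.62 -> tx,ty,tz [0.9 0.7 0.5] turn 0.02 q7 1.07 grip 33.60034396235505 10.002477073576301
```

It's against the lip: motion stopped at (0.480, 0.330, 0.1055), within about 1 mm of the computed seat, and the force points up-slope. Releasing.

```bash
python3 -m crank '[{"tx":-1,"ty":0,"tz":-0.6,"turn":0},{"tx":-1,"ty":0,"tz":-0.6,"turn":0}]' 20 4
python3 -m crank '[{"tx":0,"ty":0,"tz":0,"turn":0},{"tx":0,"ty":0,"tz":0,"turn":0},{"tx":0,"ty":0,"tz":0,"turn":0},{"tx":0,"ty":0,"tz":0,"turn":0}]' 60
python3 -m crank '[{"tx":0,"ty":0,"tz":-10,"turn":0},{"tx":0,"ty":0,"tz":-35,"turn":0},{"tx":0,"ty":0,"tz":-70,"turn":0},{"tx":0,"ty":0,"tz":-120,"turn":0},{"tx":0,"ty":0,"tz":-150,"turn":0}]'
python3 -m crank '[{"tx":-10,"ty":-60,"tz":0,"turn":0},{"tx":-20,"ty":-120,"tz":0,"turn":0},{"tx":-30,"ty":-180,"tz":0,"turn":0},{"tx":-30,"ty":-220,"tz":0,"turn":0},{"tx":-30,"ty":-220,"tz":0,"turn":0}]'
python3 - <<'E'
from h import *
ims=[]
for c in("top","side"):
    im,d=ctrl.get_image(c);p=pts(c,d)
    ims.append(cv2.resize((im[150:250,140:270] if c=="top" else im[110:210,240:370])[:,:,::-1],None,fx=3,fy=3))
    for q in("lens","foot","thermometer"):print(c,q,[(np.round(r["xyz"],3).tolist(),round(r["confidence"],2)) for r in ctrl.mark_of(c,q)])
    b=(abs(p[...,0]-.48)<.1)&(abs(p[...,1]-.327)<.016)&(p[...,2]>.055);q=p[b];a=np.polyfit(q[:,0],q[:,2],1)
    for _ in range(4):
        r=q[:,2]-np.polyval(a,q[:,0]);q2=q[abs(r)<.006];a=np.polyfit(q2[:,0],q2[:,2],1)
    print("slope",np.degrees(np.arctan(a[0])),"face height n at saddle",(np.polyval(a,.413)-.045)*np.cos(np.arctan(a[0])))
cv2.imwrite("pics/s7.png",np.hstack(ims));print(ctrl.get_state()["time"],ctrl.get_state()["position"])
E
```

```text
time: 22.85
position: [0.4786, 0.3294, 0.1047]
tool_rot: [-0.127, 3.137, 0.001]
ft_force: [3.9, 0.5, 4.8]
grip_width: 0.389
grip_force: 4.0
time: 23.35
position: [0.4766, 0.3294, 0.1036]
tool_rot: [0.129, -3.138, 0.001]
ft_force: [0.1, -0.0, -0.5]
grip_width: 0.675
grip_force: 0.0
time: 23.98
position: [0.478, 0.3298, 0.2578]
tool_rot: [-0.128, 3.136, 0.004]
ft_force: [0.7, 0.1, -0.0]
grip_width: 0.686
grip_force: 0.0
time: 24.6
position: [0.5258, 0.108, 0.2553]
tool_rot: [-0.116, 3.138, -0.0]
ft_force: [0.8, 0.1, 0.4]
grip_width: 0.688
grip_force: 0.0
top lens [([0.286, 0.271, 0.01], 0.96), ([0.545, 0.33, 0.136], 0.94)]
top foot [([0.282, 0.434, 0.001], 0.79), ([0.416, 0.326, 0.047], 0.75), ([0.726, 0.137, 0.001], 0.16)]
top thermometer [([0.283, 0.354, 0.003], 0.93), ([0.485, 0.33, 0.088], 0.84), ([0.411, 0.325, 0.049], 0.18)]
slope 27.529402439219844 face height n at saddle 0.02736744952232658
side lens [([0.319, 0.183, 0.005], 0.7), ([0.55, 0.331, 0.131], 0.62), ([0.283, 0.272, 0.011], 0.49)]
side foot [([0.414, 0.139, -0.004], 0.77), ([0.415, 0.327, 0.054], 0.56), ([0.278, 0.431, -0.004], 0.54)]
side thermometer [([0.369, 0.162, -0.0], 0.76), ([0.279, 0.354, -0.0], 0.58), ([0.481, 0.334, 0.085], 0.51)]
slope 27.185496999721995 face height n at saddle 0.01368095112520957
25.0 [0.52481864 0.11385434 0.25398475]
```

View pics/s7.png

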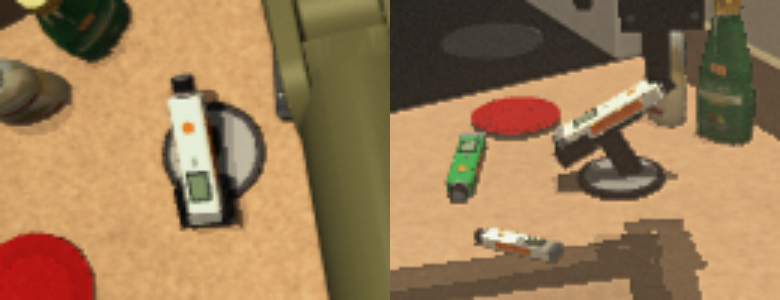

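The crops show the bar lying in the cradle: lens end up at (182,85), display and orange key up, foot between the cheeks at (203,215). My slope fit gave 27.5°, so before handing in I'll check it with a cleaner plane fit of the display face.

```bash
python3 - <<'E'
from h import *
ps=[]
for i in range(6):
    im,d=ctrl.get_image("top");ps.append(pts("top",d))
p=np.median(ps,0);x,y,z=p[...,0],p[...,1],p[...,2]
s=(x-.413)*np.cos(np.radians(4.5))+(y-.325)*np.sin(np.radians(4.5));v=-(x-.413)*np.sin(np.radians(4.5))+(y-.325)*np.cos(np.radians(4.5))
m=(s>0)&(s<.115)&(abs(v)<.013)&(z>.06)&(z<.16)
A=np.c_[s[m],v[m],np.ones(m.sum())]
b=z[m];w=np.ones(len(b),bool)
for _ in range(5):
    c=np.linalg.lstsq(A[w],b[w],rcond=None)[0];r=b-A@c;w=abs(r)<.004
print(m.sum(),w.sum(),np.degrees(np.arctan(c[:2])),"n at mid(s=.055): ",(c@[.055,0,1]-.045-.055*np.tan(np.radians(30)))*np.cos(np.radians(30)))
for lo in np.arange(-.02,.15,.01):
    k=(s>=lo)&(s<lo+.01)&(abs(v)<.013)&(z>.03);
    if k.sum():print(round(lo+.005,3),k.sum(),np.round(np.median(z[k]),4),"expected",round(.045+(lo+.005)*.5774+.024/.866,4))
    
k=(z>.06)&(abs(v)<.03)&(s>.045)&(s<.12);print("lateral",np.percentile(v[k],[3,97]))
E
```

```text
339 336 [28.02399608  0.13323519] n at mid(s=.055):  0.024523234122502284
-0.015 14 0.0672 expected 0.0641
-0.005 25 0.0725 expected 0.0698
0.005 30 0.0779 expected 0.0756
0.015 29 0.084 expected 0.0814
0.025 28 0.0893 expected 0.0871
0.035 27 0.0945 expected 0.0929
0.045 31 0.1002 expected 0.0987
0.055 29 0.1048 expected 0.1045
0.065 34 0.1099 expected 0.1102
0.075 33 0.1155 expected 0.116
0.085 30 0.1215 expected 0.1218
0.095 33 0.1258 expected 0.1276
0.105 28 0.1319 expected 0.1333
0.115 32 0.1344 expected 0.1391
0.125 26 0.1391 expected 0.1449
0.135 14 0.1361 expected 0.1507
lateral [-0.01802832  0.01429099]
```

```bash
python3 - <<'E'
from h import *
cs=np.cos(np.radians(4.5));sn=np.sin(np.radians(4.5))
for c in("top","side"):
    p0=np.load(f"/tmp/{c}0.npz")["p"]
    p=np.median([pts(c,ctrl.get_image(c)[1]) for i in range(5)],0)
    x,y,z=p[...,0],p[...,1],p[...,2]
    m=(x>.33)&(x<.62)&(abs(y-.327)<.15)&(abs(z)<.008);A=np.c_[x[m],y[m],np.ones(m.sum())];k=np.linalg.lstsq(A,z[m],rcond=None)[0];print(c,"table slope deg",np.degrees(k[:2]),"z at cradle",k@[.48,.327,1])
    for nm,q in(("empty",p0),("now",p)):
        s=(q[...,0]-.413)*cs+(q[...,1]-.325)*sn;v=-(q[...,0]-.413)*sn+(q[...,1]-.325)*cs;zz=q[...,2]
        w=.007 if nm=="empty" else .012
        m=(s>.012)&(s<(.088 if nm=="empty" else .11))&(abs(v)<w)&(zz>.045);a=np.polyfit(s[m],zz[m],1)
        for _ in range(5):
            g=abs(zz[m]-np.polyval(a,s[m]))<.004;a=np.polyfit(s[m][g],zz[m][g],1)
        print(c,nm,g.sum(),np.degrees(np.arctan(a[0])),"z(s=.01,.05,.09)",np.round(np.polyval(a,[.01,.05,.09]),4))
E
```

```text
top table slope deg [ 0.03245234 -0.02575533] z at cradle -0.0002024844403658879
top empty 97 29.649583561085258 z(s=.01,.05,.09) [0.0511 0.0739 0.0966]
top now 259 28.26899694289576 z(s=.01,.05,.09) [0.0811 0.1026 0.1241]
side table slope deg [0.03847055 0.00715649] z at cradle -0.0006058167303242984
side empty 14 35.8791759420987 z(s=.01,.05,.09) [0.0308 0.0597 0.0887]
side now 29 26.481004331161447 z(s=.01,.05,.09) [0.0486 0.0685 0.0884]
```

The display face sits at 28.3° while the empty spine measured 29.6°, so the foot is held about 2–3 mm proud, probably rubbing on the lip or a cheek. I'll press it home gently with closed fingertips near the foot.

```bash
python3 -m crank '[{"tx":0,"ty":0,"tz":0,"turn":0},{"tx":0,"ty":0,"tz":0,"turn":0},{"tx":0,"ty":0,"tz":0,"turn":0}]' 0 10; python3 -c "
from h import *
t=np.array([.413,.324])+.022*dirvec(4.5);go(*t,.19,94.5)"
```

```text
time: 26.18
position: [0.525, 0.1127, 0.2541]
tool_rot: [0.128, -3.139, -0.0]
ft_force: [-0.2, 0.5, -0.2]
grip_width: 0.431
grip_force: 0.0
t 26.175 pos [0.525  0.1127 0.2541] cy 94.68 -> tx,ty,tz [ 72.4 219.7  64.1] turn 0.04 q7 1.42 grip 37.4737777720783 0.0
```

```bash
python3 -m crank '[{"tx":18,"ty":50,"tz":0,"turn":0},{"tx":36,"ty":100,"tz":0,"turn":0},{"tx":54,"ty":150,"tz":0,"turn":0},{"tx":70,"ty":200,"tz":10,"turn":0},{"tx":72.4,"ty":219.7,"tz":30,"turn":0}]'
python3 -m crank '[{"tx":0,"ty":0,"tz":34,"turn":0},{"tx":0,"ty":0,"tz":60,"turn":0},{"tx":0,"ty":0,"tz":70,"turn":0},{"tx":0,"ty":0,"tz":70,"turn":0}]'
python3 -c "
from h import *
t=np.array([.413,.324])+.022*dirvec(4.5);go(*t,.113,94.5)"
```

```text
time: 26.8
position: [0.433, 0.3299, 0.2245]
tool_rot: [-0.137, 3.138, 0.004]
ft_force: [0.5, -1.4, 0.0]
grip_width: 0.007
grip_force: 0.0
time: 27.3
position: [0.4349, 0.3256, 0.1539]
tool_rot: [0.128, -3.139, 0.001]
ft_force: [-0.4, -0.7, 0.6]
grip_width: 0.004
grip_force: 0.0
t 27.3 pos [0.4349 0.3256 0.1539] cy 94.67 -> tx,ty,tz [-0.1  0.2 40.9] turn 0.03 q7 1.0 grip 0.33261246361844926 0.0
```

```bash
python3 -m crank '[{"tx":0,"ty":0,"tz":20,"turn":0},{"tx":0,"ty":0,"tz":36,"turn":0},{"tx":0,"ty":0,"tz":41,"turn":0},{"tx":0,"ty":0,"tz":43,"turn":0},{"tx":0,"ty":0,"tz":43,"turn":0}]'
python3 -m crank '[{"tx":0,"ty":0,"tz":1,"turn":0},{"tx":0,"ty":0,"tz":2,"turn":0},{"tx":0,"ty":0,"tz":3,"turn":0},{"tx":0,"ty":0,"tz":3,"turn":0}]'
```

```text
time: 27.92
position: [0.4352, 0.3259, 0.1115]
tool_rot: [-0.128, 3.138, 0.001]
ft_force: [0.6, 0.3, -0.4]
grip_width: 0.006
grip_force: 0.0
time: 28.42
position: [0.4357, 0.3259, 0.11]
tool_rot: [-0.128, 3.138, 0.002]
ft_force: [-3.2, -2.2, 9.7]
grip_width: 0.009
grip_force: 5.0
```

```bash
python3 -m crank '[{"tx":0,"ty":0,"tz":-5,"turn":0},{"tx":0,"ty":0,"tz":-40,"turn":0},{"tx":0,"ty":0,"tz":-80,"turn":0},{"tx":0,"ty":0,"tz":-120,"turn":0},{"tx":0,"ty":0,"tz":-150,"turn":0}]'
python3 -m crank '[{"tx":-20,"ty":-50,"tz":0,"turn":0},{"tx":-40,"ty":-100,"tz":0,"turn":0},{"tx":-60,"ty":-150,"tz":0,"turn":0},{"tx":-80,"ty":-200,"tz":0,"turn":0},{"tx":-80,"ty":-220,"tz":0,"turn":0}]'
python3 - <<'E'
from h import *
cs=np.cos(np.radians(4.5));sn=np.sin(np.radians(4.5))
for c in["top"]:
    ctrl.get_image(c)
    q=np.median([pts(c,ctrl.get_image(c)[1]) for i in range(6)],0)
    s=(q[...,0]-.413)*cs+(q[...,1]-.325)*sn;v=-(q[...,0]-.413)*sn+(q[...,1]-.325)*cs;zz=q[...,2]
    m=(s>.0)&(s<.11)&(abs(v)<.012)&(zz>.045);a=np.polyfit(s[m],zz[m],1)
    for _ in range(5):
        g=abs(zz[m]-np.polyval(a,s[m]))<.004;a=np.polyfit(s[m][g],zz[m][g],1)
    print(g.sum(),np.degrees(np.arctan(a[0])),np.round(np.polyval(a,[.01,.05,.09]),4))
    k=(zz>.055)&(abs(v)<.03)
    for lo in(-.01,.05,.07,.09):
        w=k&(s>lo)&(s<lo+.02)&(zz>np.polyval(a,s)-.006);print(lo,np.round(np.percentile(v[w],[3,97]),4))
    w=k&(zz>np.polyval(a,s)-.004)&(abs(v)<.012);print("s range",s[w].min(),s[w].max())
    for t in("lens","foot","tray","mug","spice_jar","brown_jar"):print(t,[(np.round(r["xyz"],3).tolist(),round(r["confidence"],2)) for r in ctrl.mark_of(c,t)])
im,_=ctrl.get_image("top")
print(ctrl.get_state()["time"])
E
```

```text
time: 29.05
position: [0.4352, 0.326, 0.26]
tool_rot: [-0.128, 3.138, 0.002]
ft_force: [-0.0, 0.0, 0.7]
grip_width: 0.005
grip_force: 0.0
time: 29.68
position: [0.5338, 0.1089, 0.2581]
tool_rot: [-0.119, 3.139, -0.002]
ft_force: [-0.4, 0.4, -0.2]
grip_width: 0.009
grip_force: 0.0
295 29.94323467584465 [0.0784 0.1014 0.1245]
-0.01 [-0.0178  0.0142]
0.05 [-0.0172  0.0137]
0.07 [-0.0169  0.0138]
0.09 [-0.0163  0.0142]
s range -0.010859964497221347 0.3613315651837378
lens [([0.546, 0.331, 0.139], 0.96), ([0.281, 0.271, 0.011], 0.94), ([0.535, -0.146, 0.017], 0.7), ([0.72, 0.303, 0.002], 0.52)]
foot [([0.414, 0.326, 0.047], 0.74)]
tray [([0.538, -0.146, 0.017], 0.65)]
mug [([0.727, 0.142, 0.003], 0.75)]
spice_jar [([0.72, 0.302, 0.001], 0.81)]
brown_jar [([0.455, -0.405, -0.005], 0.67), ([0.417, 0.324, 0.047], 0.58), ([0.728, 0.136, 0.002], 0.56)]
30.375
```

The display face is now at 29.9°, flush with the spine. The lens and foot are within about 4 mm of their seated positions, and the tray, mug and jars haven't moved.

```bash
python3 -c "
from bench import ctrl
print(ctrl.close_job())"
```

```text
the job is handed in; nothing more can be done
None
```

The job is handed in: the thermometer was held about 14 cm from the tray's middle, slanting 42° down, for about 2 s, and now lies released in its cradle, display up and lens end uppermost. The foot first sat 2–3 mm high, so I pressed it down with closed fingertips; it then measured flush at 29.9°, and the last check put the tray, mug and jars back where they started.

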